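Index the glaze-jar carousel and weigh the next jar

ROBOT

A 6-joint arm with a two-finger parallel gripper is mounted at the origin on the work surface. World frame = base frame: x ahead of the robot, y to its left, z up, the work surface at z = 0. Lengths are in m, angles in rad, forces in N, time in s.
With the tool pointing down it reaches from about 0.225 to 0.875 m from the base axis. Payload 3.4 kg.
Tool frame: the origin (TCP) lies at the very end of the fingers, on their centre line; the grasp point (between the pads) lies 19 mm behind it (manip.tcp_to_grasp is the distance from the TCP to the grasp point, in m); z points along the fingers, y is the line along which they close (so a half turn about z gives the same grasp; the last joint's range is limited). The gripper opens to 85 mm and grips with 20 to 120 N. Pads are 22 mm wide; open, the fingers measure 114 mm over their backs; the gripper's body (76 mm by 85 mm) begins 54 mm behind the grasp point. The pads swing forward as they close: fully open they stand 13 mm farther back than shut.
Start: joints at [1.09, 0.276, 1.505, -0, 1.361, -0.121], TCP at [0.202, 0.538, 0.231] pointing down, gripper open.
Joint ranges: [-2.89, 2.89], [-0.75, 2.08], [0.22, 2.7], [-1.18, 4.32], [0.11, 2.71], [-2.7, 2.7]. Speed limits (rad/s): [2.57, 2.57, 3.14, 3.14, 3.14, 3.14].

INTERFACE

Orientations are given as a unit quaternion [w, x, y, z].
In Python, from rig import status, get_image, job, manip gives the robot as it stands.
- The arm moves only by the tool apply_moves, never from a script. Its arguments are lists of equal length, an entry for each row: "xyz": the shift along the tool's x, y, z each as a share of 0.3 m, from -1 to 1, a list of three; "rot": the turn, a rotation vector about the tool's x, y, z each as a share of 60 degrees, from -1 to 1, a list of three; "hand": the opening, from -1 (shut) to 1 (fully open). A call has 1 to 8 rows; each row shifts and turns the commanded pose from where the row before left it, along the tool's axes as they then stand; what a row does not reach is not made up. A row lasts 1/8 s, in which the tool goes at most 62.5 mm and 10.7 degrees, less where a joint would pass 70% of its speed; a pose out of reach is approached as far as the arm can. A call with a number of a shift or a turn outside -1 to 1 is refused whole. A call with a gripper value outside its range is refused whole. The fingers move at their own pace and stop on an object; "force" is the grip in N (left out, the last holds). Time passes only in rows, so rows that do not move let the fingers close. It gives the time, the measured TCP pose, the force, the opening and the grip force at its end, in the units of the state.
- status.get_state(): the state, without advancing time (a new reading comes with each control period).
- get_image(name): name is "side" or "top"; returns a dict with "pixels" (420x560x3 uint8, red, green, blue), "fovy" (degrees; the focal length in pixels is half the picture's height over the tangent of half this angle, whatever the lens; pixels are square), "cx", "cy" (the principal point, pixels), "origin" and "orientation" of the camera in the world. Camera axes: x right, y down, z forward; pixel columns grow to the right and rows downward; lengths in m; the calibration is good to about 2 mm. A picture is of the moment at which its call begins. There is no depth.
- job.sign_off(): hands the job in; it is judged then, once.
The state is a dict: "clock": time; "qpos": joint angles; "qd": joint speeds; "effort": joint torques, N m; "position": TCP position; "ee_rot": TCP orientation; "contact_force": force on the tool from outside, world axes, zero at the start; "moment": the same for the moment, N m; "width": finger opening in m; "gripper_force": force on a finger pad.
Only numpy, scipy, OpenCV 4.12 (cv2) and the standard library are available. Lean on these libraries where they do the work, as an engineer would, in place of code of your own. Each camera call takes 0.05 s, during which the arm holds its last target. There are 200 camera calls.

TASK

Push the glaze-jar carousel round counter-clockwise (seen from above) until it clicks home at its next position, which brings the next jar into the slot of the clear cover; let go of it there. Then take that jar out through the slot and set it gently and upright on the middle of the balance pan, without pressing the pan down to its stop. Leave the carousel clicked home, the other jars standing on it, and the other things on the bench where they are.

Things in the scene. Friction and masses are not known exactly. Their poses are not given: they have to be found in the camera images.
- stand: Fixed grey foot of the carousel (240 mm across, 16 mm high); origin on the turning axis, at the bench. Its -y axis points from the axis along the middle of the cover's slot. It carries a turning aluminium plate (radius 140 mm, top 55 mm above the bench), a still axle whose black cap (28 mm across) reaches 128 mm high, and the cover.
- slot (a point): Middle of the slot, on the cover's upper face, 80 mm from the axis. The clear flat cover stands still, 112 to 116 mm above the bench, a disc of 105 mm radius; its parallel slot, 82 mm wide, runs from 18 mm off the axis out through the rim along the stand's -y. A jar can be lifted out only there.
- carousel (a joint): Turn of the plate, rad, counter-clockwise from above positive, about 0 at the start, between two clicks. A ring of four notches 90 degrees apart is hidden beneath, clamped anywhere: the next click cannot be seen beforehand and comes after about 0.5 to 1.0 rad. Drag at a peg 1 to 2 N; at the click it draws ahead a few degrees, then holds; about 10 N at a peg pushes it out.
- peg_front (a point): Top centre of the push peg that stands in front of the slot at the start. Four alike steel push pegs (10 mm diameter, 45 mm high, tops 100 mm above the bench) stand on the plate 128 mm from the axis, 90 degrees apart, outside the cover. This point turns with the plate.
- click (a joint): Lift of the sprung steel click pin (12 mm diameter, upright beside the plate's rim on the stand's +x side), m: about 0.0016 while it rides between notches, about 0.0042 when it has popped up into a notch, that is, clicked home.
- jar_a: The next jar: just clockwise of the slot at the start (about 43 degrees off its middle), under the cover. White ceramic, 38 mm diameter, 55 mm high with its 35 mm cork lid (white part 44 mm high), about 0.15 kg, loose on the plate 80 mm from the axis. Origin: centre of its underside. Once clicked home it may stand up to 20 mm to either side of the slot's middle.
- jar_b: Alike jar, 90 degrees counter-clockwise of jar_a on the plate; stays there. Origin: centre of its underside.
- jar_c: Alike jar, across the axis from jar_a on the plate; stays there. Origin: centre of its underside.
- jar_d: Alike jar, 90 degrees clockwise of jar_a on the plate; stays there. Origin: centre of its underside.
- balance: White bench balance, housing 200 x 170 mm, 48 mm high, fixed; origin under the pan's centre, at the bench.
- pan_centre (a point): Centre of the upper face of the round steel balance pan (116 mm diameter), 68 mm above the bench when empty.
- pan (a joint): Sinking of the sprung pan, m: 0 empty, 14 mm at its stop, 400 N/m (a jar sinks it about 4 mm).
- bowl: Terracotta bowl, 100 mm across, 45 mm high, on the bench; to be left alone. Origin: centre of its underside.
- mug: Blue ceramic beaker, 76 mm across, 85 mm high, on the bench; to be left alone. Origin: centre of its underside.
- brush: Brush lying on the bench; to be left alone. Origin: on its underside.

How it is judged:
By the outcome, as a careful person would: the job done as asked, in the order asked, and still so for the second after the job is handed in, with the robot touching nothing.
It also fails if it takes over 72 s, if anything falls off the work surface, if the arm or the gripper's body presses on something with over 40 N, if the wrist force passes 120 N, or if a joint passes its speed limit or range.

## Working session

There is one attempt and no reset: what is moved stays moved. The work goes in short steps, Python scripts to look and compute and a tool call to move; the robot and the scene stay as the last step left them, time stands still between calls to the robot, and variables do not carry over. Pictures are saved under pics/ and viewed, at most 10 in all, crops included, and the job is handed in when it is done.

Besides the shell and the picture viewer there is one more tool, called after "Emit:" by a JSON object that holds its "api" and its "payload", one argument or row to a line. apply_moves: Moves the arm, as the interface text tells. Its arguments: {"type":"object","properties":{"xyz":{"type":"array","items":{"type":"array","items":{"type":"number","minimum":-1,"maximum":1}}},"rot":{"type":"array","items":{"type":"array","items":{"type":"number","minimum":-1,"maximum":1}}},"hand":{"type":"array","items":{"type":"number"}},"force":{"type":"number"}},"required":["xyz","rot","hand"]}

```bash
mkdir -p pics; cat > h.py <<'E'
import numpy as np, cv2
from scipy.spatial.transform import Rotation as R
from rig import status,get_image,job,manip
def snap(n,f):
    im=get_image(n); cv2.imwrite('pics/'+f,im['pixels'][:,:,::-1]); return im
def cam(im):
    q=im['orientation']; Rm=R.from_quat([q[1],q[2],q[3],q[0]]).as_matrix()
    f=im['pixels'].shape[0]/2/np.tan(np.radians(im['fovy'])/2)
    return Rm,np.array(im['origin']),f,im['cx'],im['cy']
def ray(im,u,v,z):
    Rm,o,f,cx,cy=cam(im); d=Rm@np.array([(u-cx)/f,(v-cy)/f,1]); return o+d*(z-o[2])/d[2]
def proj(im,p):
    Rm,o,f,cx,cy=cam(im); c=Rm.T@(np.array(p)-o); return cx+f*c[0]/c[2],cy+f*c[1]/c[2]
E
python3 - <<'E'
from h import *
for n in('top','side'):
    im=snap(n,n+'0.png'); print(n,im['fovy'],im['cx'],im['cy'],im['origin'],im['orientation'],[k for k in im])
print(status.get_state(),manip.tcp_to_grasp)
E
```

```text
top 45.092866550958945 278.12468543587175 211.25660421311213 [ 0.35200846 -0.12080265  1.2389778 ] [-0.0603372   0.71138269 -0.69830421  0.05162663] ['pixels', 'fovy', 'cx', 'cy', 'origin', 'orientation']
side 44.7563505151039 282.5692618988473 210.9716257603263 [-0.3458164   0.69789839  0.86367   ] [ 0.18933945 -0.35577419  0.79787443 -0.44829866] ['pixels', 'fovy', 'cx', 'cy', 'origin', 'orientation']
{'clock': 0.1, 'qpos': array([ 1.08998408e+00,  2.76573335e-01,  1.50600960e+00,  1.91972650e-05,
        1.36073920e+00, -1.20996107e-01]), 'qd': array([-1.21927486e-03, -8.98822091e-05, -2.12448757e-03, -1.55933591e-03,
        1.95949300e-03, -2.50773030e-04]), 'effort': array([ 2.38007175e-03, -4.17699194e+01, -2.46406496e+01, -2.85593760e-04,
        5.76134044e-03,  2.00761298e-05]), 'position': array([0.202231  , 0.53774936, 0.2305013 ]), 'ee_rot': array([-2.65259177e-04,  1.78941039e-01,  9.83859419e-01, -8.23104412e-04]), 'contact_force': array([-0.42183346, -0.39301595,  0.77919345]), 'moment': array([ 0.00453644,  0.01280723, -0.07580269]), 'gripper_force': 0.0, 'width': 0.08564662100279848} 0.0187
```

View pics/top0.png

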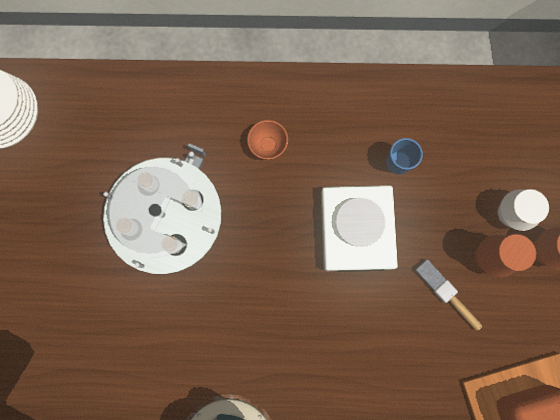

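View pics/side0.png

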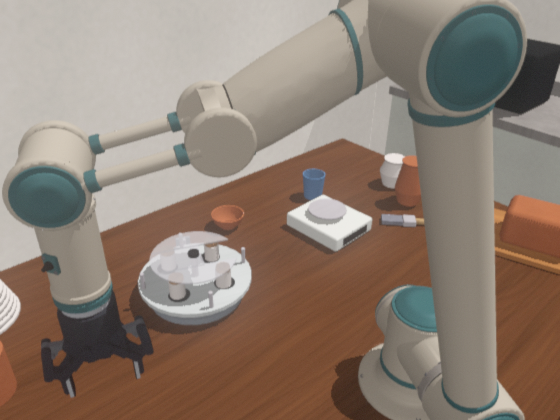

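Top: the carousel cap is near (155,210), the slot points right to the front peg near (208,230), and the pan is near (359,221). Side: the same layout from behind the arm. I'll zoom the carousel.

```bash
python3 - <<'E'
from h import *
im=get_image('top')
c=im['pixels'][145:285,90:235,::-1]
cv2.imwrite('pics/z0.png',cv2.resize(c,None,fx=4,fy=4,interpolation=cv2.INTER_CUBIC))
for n,u,v,z in [('cap',155,210,.128),('peg',208,230,.1),('pan',359.5,221.5,.068),('bowl',267,140,.045),('mug',406,155,.085),('click',188,158,.06)]: print(n,ray(im,u,v,z))
E
```

```text
cap [0.52745063 0.16941257 0.128     ]
peg [0.48803764 0.05341505 0.1       ]
pan [ 0.51821532 -0.29479469  0.068     ]
bowl [ 0.71874625 -0.07354467  0.045     ]
mug [ 0.67526003 -0.40208127  0.085     ]
click [0.66622611 0.11492632 0.06      ]
```

View pics/z0.png

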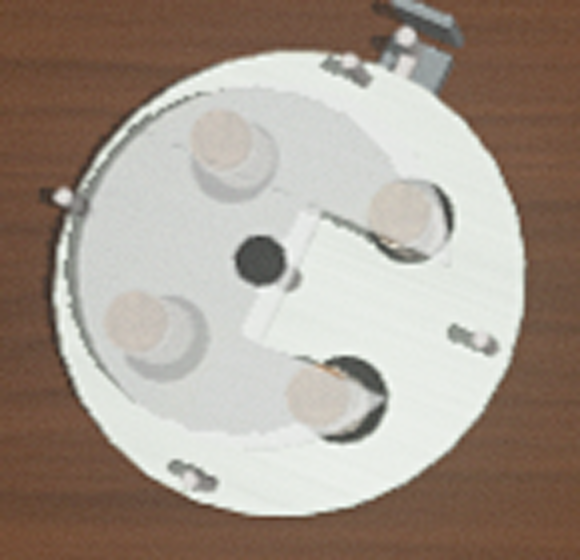

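```bash
python3 - <<'E'
from h import *
im=get_image('top')
g=lambda u,v,z: ray(im,u/4+90-.4,v/4+145-.4,z)[:2]
P=[g(*p,.1) for p in [(484,342),(350,62),(62,195),(192,484)]]
J=[g(*p,.055+.055) for p in [(320,397),(403,210),(222,138),(137,320)]]
cap=g(261,260,.128); print('cap',cap,'pegmean',np.mean(P,0),'jarmean',np.mean(J,0))
c=(cap+np.mean(P,0))/2
for p in P+J+[g(313,208,.116),g(245,330,.116),g(404,36,.07)]: d=p-c; print(p.round(4),np.hypot(*d).round(4),np.degrees(np.arctan2(d[1],d[0])).round(1))
# plate ellipse, pan fit
px=im['pixels'].astype(int)
hsv=cv2.cvtColor(im['pixels'],cv2.COLOR_RGB2HSV)
m=((hsv[:,:,1]<60)&(hsv[:,:,2]>140)).astype(np.uint8)
m[:,:95]=0;m[:,235:]=0;m[:140]=0;m[290:]=0
k=max(cv2.findContours(m,0,1)[0],key=cv2.contourArea); 
h=cv2.convexHull(k)[:,0]; w=np.array([ray(im,u,v,.055)[:2] for u,v in h])
from scipy.optimize import least_squares
r=least_squares(lambda q:np.hypot(*(w-q[:2]).T)-q[2],[.52,.16,.14],loss='soft_l1',f_scale=.002).x; print('plate',r)
gr=cv2.cvtColor(im['pixels'],cv2.COLOR_RGB2GRAY)[180:265,325:395]
cc=cv2.HoughCircles(cv2.resize(gr,None,fx=4,fy=4,interpolation=cv2.INTER_CUBIC),cv2.HOUGH_GRADIENT,1,400,param1=80,param2=15,minRadius=85,maxRadius=115)
print(cc); u,v=cc[0,0,:2]/4+[325-.4,180-.4]; print('pan',ray(im,u,v,.068), cc[0,0,2]/4*(1.2389-.068)/506)
E
```

```text
cap [0.52834825 0.16980059] pegmean [0.52782562 0.1705797 ] jarmean [0.52816361 0.16893884]
[0.4879 0.0475] 0.1291 -108.1
[0.6501 0.1321] 0.1279 -17.4
[0.5686 0.2942] 0.1304 71.9
[0.4046 0.2086] 0.1293 162.7
[0.454  0.1368] 0.0812 -155.7
[0.5614 0.0952] 0.0821 -66.0
[0.6015 0.201 ] 0.0796 22.8
[0.4957 0.2427] 0.0794 114.1
[0.5606 0.1452] 0.041 -37.6
[0.4903 0.1796] 0.0389 166.0
[0.6745 0.1072] 0.1594 -23.3
plate [0.52890613 0.17110278 0.14017425]
[[[142.5 165.5  97.6]]]
pan [ 0.51948241 -0.29649051  0.068     ] 0.05646237
```

```bash
cat >> h.py <<'E'
C=np.array([.5282,.1702])
def on(r,deg,c=C): a=np.radians(deg); return c+r*np.array([np.cos(a),np.sin(a)])
def pose():
    s=status.get_state(); q=s['ee_rot']; M=R.from_quat([q[1],q[2],q[3],q[0]]).as_matrix(); return np.array(s['position']),M
def yaw(M): return np.degrees(np.arctan2(M[1,0],M[0,0]))
def down(y): return (R.from_euler('z',y,degrees=True)*R.from_euler('x',180,degrees=True)).as_matrix()
def plan(wps,start=None,q=.005):
    """wps: (x,y,z,yaw,n); prints tool-axis rows"""
    p,M=start or pose(); X=[];W=[]
    for x,y,z,yw,n in wps:
        t=np.array([x,y,z]); T=down(yw)
        for i in range(n,0,-1):
            s=np.round(M.T@((t-p)/i)/.3/q)*q
            w=R.from_matrix(M.T@T).as_rotvec()/i/(np.pi/3); w=np.round(w/q)*q
            X.append((s+0).round(4).tolist()); W.append((w+0).round(4).tolist())
            p=p+M@(s*.3); M=M@R.from_rotvec(w*np.pi/3).as_matrix()
    for k in range(0,len(X),8): print('xyz',X[k:k+8],'\nrot',W[k:k+8])
    print('end',p.round(4),yaw(M).round(1)); return p,M
E
python3 - <<'E'
from h import *
print(yaw(pose()[1]))
x,y=on(.135,-127); s=plan([(x,y,.2,53,14)]); plan([(x,y,.078,53,3)],s)
E
```

```text
159.38645875645958
xyz [[-0.095, -0.085, 0.005], [-0.105, -0.07, 0.01], [-0.115, -0.06, 0.005], [-0.12, -0.045, 0.01], [-0.125, -0.025, 0.005], [-0.125, -0.01, 0.01], [-0.125, 0.005, 0.005], [-0.125, 0.025, 0.01]] 
rot [[0.0, 0.0, 0.125], [0.0, 0.0, 0.125], [0.0, 0.0, 0.125], [0.0, 0.0, 0.125], [0.0, 0.0, 0.125], [0.0, 0.0, 0.13], [0.0, 0.0, 0.125], [0.0, 0.0, 0.13]]
xyz [[-0.12, 0.04, 0.005], [-0.115, 0.055, 0.01], [-0.105, 0.07, 0.005], [-0.095, 0.085, 0.01], [-0.085, 0.095, 0.005], [-0.07, 0.11, 0.01]] 
rot [[0.0, 0.0, 0.125], [0.0, 0.0, 0.13], [0.0, 0.0, 0.125], [0.0, 0.0, 0.13], [0.0, 0.0, 0.125], [0.0, 0.0, 0.13]]
end [0.4475 0.0627 0.1996] 52.9
xyz [[0.0, 0.0, 0.135], [0.0, 0.0, 0.135], [0.0, 0.0, 0.135]] 
rot [[0.0, 0.0, 0.0], [0.0, 0.0, 0.0], [0.0, 0.0, 0.0]]
end [0.4475 0.0626 0.0781] 52.9
```

Emit:
{"api": "apply_moves", "payload": {
  "xyz": [
    [-0.095,-0.085,0.005],
    [-0.105,-0.07,0.01],
    [-0.115,-0.06,0.005],
    [-0.12,-0.045,0.01],
    [-0.125,-0.025,0.005],
    [-0.125,-0.01,0.01],
    [-0.125,0.005,0.005],
    [-0.125,0.025,0.01]
  ],
  "rot": [
    [0,0,0.125],
    [0,0,0.125],
    [0,0,0.125],
    [0,0,0.125],
    [0,0,0.125],
    [0,0,0.13],
    [0,0,0.125],
    [0,0,0.13]
  ],
  "hand": [-1,-1,-1,-1,-1,-1,-1,-1]
}}

```text
clock: 1.2
position: [0.3428, 0.2661, 0.2133]
ee_rot: [0.0, 0.652, 0.758, 0.0]
contact_force: [0.9, 0.0, -0.1]
width: -0.0001
gripper_force: 0.0
```

Emit:
{"api": "apply_moves", "payload": {
  "xyz": [
    [-0.12,0.04,0.005],
    [-0.115,0.055,0.01],
    [-0.105,0.07,0.005],
    [-0.095,0.085,0.01],
    [-0.085,0.095,0.005],
    [-0.07,0.11,0.01],
    [0,0,0]
  ],
  "rot": [
    [0,0,0.125],
    [0,0,0.13],
    [0,0,0.125],
    [0,0,0.13],
    [0,0,0.125],
    [0,0,0.13],
    [0,0,0]
  ],
  "hand": [-1,-1,-1,-1,-1,-1,-1]
}}

```text
clock: 2.08
position: [0.4488, 0.0611, 0.1995]
ee_rot: [0.0, 0.896, 0.444, -0.0]
contact_force: [-0.7, -0.6, -0.1]
width: -0.0002
gripper_force: 0.0
```

Emit:
{"api": "apply_moves", "payload": {
  "xyz": [
    [0,0,0.13],
    [0,0,0.135],
    [0,0,0.135],
    [0,0,0]
  ],
  "rot": [
    [0,0,0],
    [0,0,0],
    [0,0,0],
    [0,0,0]
  ],
  "hand": [-1,-1,-1,-1]
}}

```text
clock: 2.58
position: [0.4445, 0.0639, 0.0777]
ee_rot: [-0.002, 0.895, 0.446, -0.003]
contact_force: [-0.2, -0.1, 1.0]
width: -0.0002
gripper_force: 0.0
```

```bash
python3 - <<'E'
from h import *
a=get_image('top')['pixels'][140:290,85:285,::-1]; b=get_image('side')['pixels'][200:350,100:300,::-1]
cv2.imwrite('pics/z1.png',np.hstack([cv2.resize(i,None,fx=2,fy=3.9 and 2,interpolation=cv2.INTER_CUBIC) for i in (a,b)]))
s=None
for d in (-119,-111,-103,-95):
  pass
wp=[(*on(.135,-127+2*k),.078,53+2*k,1) for k in range(1,9)]
s=plan(wp)
wp=[(*on(.135,-111+2*k),.078,69+2*k,1) for k in range(1,9)]
plan(wp,s)
E
```

```text
xyz [[-0.005, 0.015, 0.01], [0.0, 0.015, 0.0], [0.0, 0.015, 0.0], [0.0, 0.015, 0.0], [0.0, 0.02, 0.0], [0.0, 0.015, 0.0], [0.0, 0.015, 0.0], [0.0, 0.015, 0.0]] 
rot [[0.0, 0.0, -0.035], [0.0, 0.0, -0.035], [0.0, 0.0, -0.03], [0.0, 0.0, -0.035], [0.0, 0.0, -0.035], [0.0, 0.0, -0.03], [0.0, 0.0, -0.035], [0.0, 0.0, -0.035]]
end [0.4795 0.0438 0.0776] 69.1
xyz [[0.0, 0.015, 0.0], [0.0, 0.015, 0.0], [0.0, 0.02, 0.0], [0.0, 0.015, 0.0], [0.005, 0.015, 0.0], [0.0, 0.015, 0.0], [0.0, 0.015, 0.0], [0.0, 0.015, 0.0]] 
rot [[0.0, 0.0, -0.03], [0.0, 0.0, -0.035], [0.0, 0.0, -0.035], [0.0, 0.0, -0.03], [0.0, 0.0, -0.035], [0.0, 0.0, -0.035], [0.0, 0.0, -0.03], [0.0, 0.0, -0.035]]
end [0.5161 0.0362 0.0776] 85.0
```

View pics/z1.png

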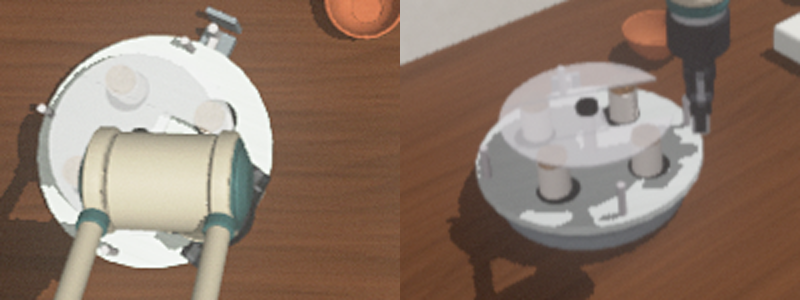

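The top view shows the wrist hiding the slot, but the pegs at crop (185,45) and (40,107) stay visible. The side view shows the shut fingers beside the rim, clear of the cover. I'll push now.

Emit:
{"api": "apply_moves", "payload": {
  "xyz": [
    [-0.005,0.015,0],
    [0,0.015,0],
    [0,0.015,0],
    [0,0.015,0],
    [0,0.02,0],
    [0,0.015,0],
    [0,0.015,0],
    [0,0.015,0]
  ],
  "rot": [
    [0,0,-0.035],
    [0,0,-0.035],
    [0,0,-0.03],
    [0,0,-0.035],
    [0,0,-0.035],
    [0,0,-0.03],
    [0,0,-0.035],
    [0,0,-0.035]
  ],
  "hand": [-1,-1,-1,-1,-1,-1,-1,-1]
}}

```text
clock: 3.68
position: [0.4771, 0.0429, 0.0799]
ee_rot: [-0.001, 0.823, 0.568, -0.002]
contact_force: [-4.5, -2.9, 2.0]
width: -0.0003
gripper_force: 1.8
```

```bash
cat >> h.py <<'E'
def track(f=None):
    s=status.get_state(); p=s['position']; d=p[:2]-C
    print('t',round(s['clock'],2),'finger r,ang',np.hypot(*d).round(4),np.degrees(np.arctan2(d[1],d[0])).round(1),'z',p[2].round(4),'yaw',yaw(pose()[1]).round(1),'F',s['contact_force'].round(1))
E
python3 - <<'E'
from h import *
track()
E
```

```text
t 3.67 finger r,ang 0.1372 -111.9 z 0.0799 yaw 69.2 F [-4.5 -2.9  2. ]
```

Emit:
{"api": "apply_moves", "payload": {
  "xyz": [
    [0.005,0.015,0.005],
    [0,0.015,0],
    [0,0.02,0],
    [0,0.015,0],
    [0.005,0.015,0],
    [0,0.015,0],
    [0,0.015,0],
    [0,0.015,0]
  ],
  "rot": [
    [0,0,-0.03],
    [0,0,-0.035],
    [0,0,-0.035],
    [0,0,-0.03],
    [0,0,-0.035],
    [0,0,-0.035],
    [0,0,-0.03],
    [0,0,-0.035]
  ],
  "hand": [-1,-1,-1,-1,-1,-1,-1,-1]
}}

```text
clock: 4.68
position: [0.5155, 0.0329, 0.079]
ee_rot: [0.002, 0.736, 0.677, -0.003]
contact_force: [-4.1, -11.7, 2.7]
width: 0.0001
gripper_force: 6.3
```

```bash
python3 - <<'E'
from h import *
track()
im=get_image('top'); 
# expected peg spots for candidate angle: match bright peg via local view
c=im['pixels'][140:290,90:280,::-1]
cv2.imwrite('pics/z2.png',cv2.resize(c,None,fx=4,fy=4,interpolation=cv2.INTER_CUBIC))
np.save('ref.npy',im['pixels'])
E
```

```text
t 4.67 finger r,ang 0.1379 -95.3 z 0.079 yaw 85.2 F [ -4.1 -11.7   2.7]
```

View pics/z2.png

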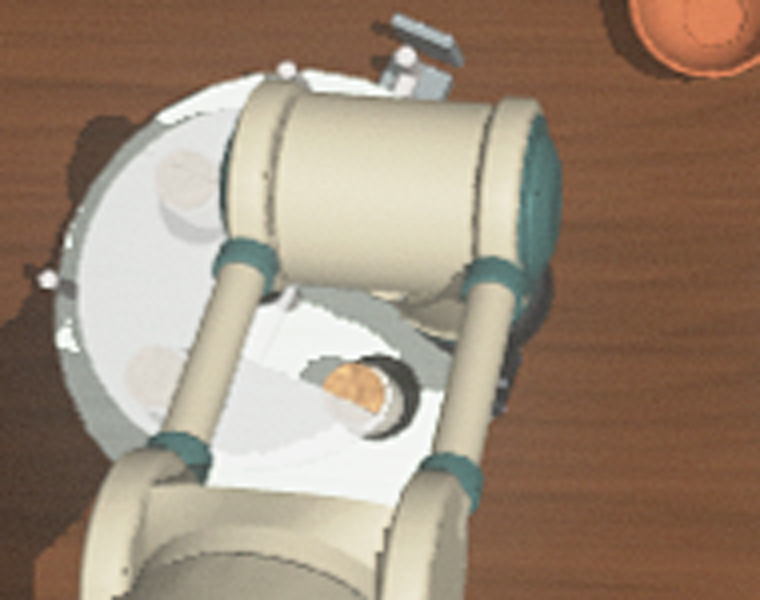

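Pegs are at crop (288,70) and (47,278), and jar a is coming into the slot at (355,390). The outward force suggests the finger's inner corner bears on the peg.

```bash
python3 - <<'E'
from h import *
im=get_image('top')
for u,v,a0 in [(288,70,-17.4),(47,278,71.9)]:
    p=ray(im,u/4+90-.4,v/4+140-.4,.1)[:2]; d=p-C; a=np.degrees(np.arctan2(d[1],d[0])); print(p,np.hypot(*d),a,'turn',a-a0)
track()
E
```

```text
[0.65670543 0.16856039] 0.12851589114963002 -0.7309995801082315 turn 16.669000419891766
[0.53178341 0.30006704] 0.12991647070014017 88.41944389045075 turn 16.519443890450745
t 4.78 finger r,ang 0.1377 -94.7 z 0.079 yaw 85.2 F [ -1.1 -12.4   1.1]
```

Emit:
{"api": "apply_moves", "payload": {
  "xyz": [
    [-0.01,-0.03,0],
    [0,-0.03,0],
    [0.025,0,0],
    [0.02,0,0],
    [0,0,0]
  ],
  "rot": [
    [0,0,0],
    [0,0,0],
    [0,0,0],
    [0,0,0],
    [0,0,0]
  ],
  "hand": [-1,-1,-1,-1,-1]
}}

```text
clock: 5.4
position: [0.4997, 0.0498, 0.0784]
ee_rot: [0.0, 0.737, 0.676, 0.0]
contact_force: [-0.8, 0.6, 0.0]
width: 0.0001
gripper_force: 0.0
```

```bash
python3 - <<'E'
from h import *
track()
im=get_image('top'); print(np.abs(im['pixels'][145:170,150:175].astype(int)-np.load('ref.npy')[145:170,150:175]).max())
E
```

```text
t 5.4 finger r,ang 0.1237 -103.3 z 0.0784 yaw 85.1 F [-0.8  0.6  0. ]
123
```

```bash
python3 - <<'E'
from h import *
plan([(*on(.128,-101+2*k),.078,79+2*k,1) for k in range(0,8)],q=.0025)
E
```

```text
xyz [[-0.015, 0.015, 0.0], [0.0, 0.015, 0.0], [0.0, 0.015, 0.0], [0.0, 0.015, 0.0], [0.0, 0.015, 0.0], [0.0, 0.015, 0.0], [0.0025, 0.015, 0.0], [0.0, 0.015, 0.0]] 
rot [[0.0, 0.0, 0.1], [0.0, 0.0, -0.0325], [0.0, 0.0, -0.0325], [0.0, 0.0, -0.035], [0.0, 0.0, -0.0325], [0.0, 0.0, -0.0325], [0.0, 0.0, -0.035], [0.0, 0.0, -0.0325]]
end [0.535  0.0426 0.0783] 93.0
```

Emit:
{"api": "apply_moves", "payload": {
  "xyz": [
    [-0.015,0.015,0],
    [0,0.015,0],
    [0,0.015,0],
    [0,0.015,0],
    [0,0.015,0],
    [0,0.015,0]
  ],
  "rot": [
    [0,0,0.1],
    [0,0,-0.0325],
    [0,0,-0.0325],
    [0,0,-0.035],
    [0,0,-0.0325],
    [0,0,-0.0325]
  ],
  "hand": [-1,-1,-1,-1,-1,-1]
}}

```text
clock: 6.2
position: [0.5254, 0.0412, 0.0781]
ee_rot: [-0.0, 0.713, 0.701, -0.0]
contact_force: [-2.9, -1.1, 0.1]
width: -0.0003
gripper_force: 1.7
```

```bash
cat >> h.py <<'E'
def pegturn(lo=10,hi=95):
    """plate turn (deg) by matching white peg tops at the three pegs not pushed; scores"""
    im=get_image('top'); g=cv2.GaussianBlur(im['pixels'].astype(np.float32).min(2),(0,0),.8)
    best=[]
    for base in (-17.7,72.3):
        sc=[]
        for t in np.arange(lo,hi,.5):
            u,v=proj(im,[*on(.1285,base+t),.1])
            a=cv2.getRectSubPix(g,(3,3),(u,v)).mean(); 
            # ring contrast
            b=cv2.getRectSubPix(g,(11,11),(u,v)); sc.append((a-np.median(b),t))
        best.append([(round(float(s)),float(t)) for s,t in sorted(sc)[-3:]])
    print('pegs',best)
E
python3 - <<'E'
from h import *
track(); pegturn()
E
```

```text
t 6.2 finger r,ang 0.129 -91.3 z 0.0781 yaw 89.0 F [-2.9 -1.1  0.1]
pegs [[(15, 23.0), (15, 43.0), (15, 44.5)], [(23, 23.5), (26, 22.5), (26, 23.0)]]
```

Emit:
{"api": "apply_moves", "payload": {
  "xyz": [
    [0,0.0075,0],
    [0,0.0075,0],
    [0,0.0075,0],
    [0,0.0075,0]
  ],
  "rot": [
    [0,0,-0.0165],
    [0,0,-0.0165],
    [0,0,-0.0165],
    [0,0,-0.0165]
  ],
  "hand": [-1,-1,-1,-1]
}}

```text
clock: 6.75
position: [0.5347, 0.0412, 0.0782]
ee_rot: [-0.0, 0.689, 0.725, -0.0]
contact_force: [-3.4, -1.3, 1.2]
width: -0.0002
gripper_force: 1.5
```

```bash
python3 - <<'E'
from h import *
track(); pegturn()
E
```

```text
t 6.75 finger r,ang 0.1292 -87.1 z 0.0782 yaw 92.9 F [-3.4 -1.3  1.2]
pegs [[(14, 39.0), (15, 39.5), (15, 40.0)], [(22, 26.0), (24, 26.5), (26, 27.0)]]
```

Emit:
{"api": "apply_moves", "payload": {
  "xyz": [
    [0,0.0075,0],
    [0,0.0075,0],
    [0,0.0075,0]
  ],
  "rot": [
    [0,0,-0.0165],
    [0,0,-0.0165],
    [0,0,-0.0165]
  ],
  "hand": [-1,-1,-1]
}}

```text
clock: 7.18
position: [0.5416, 0.0417, 0.0783]
ee_rot: [0.0, 0.67, 0.742, -0.0]
contact_force: [-2.8, -2.4, 0.5]
width: 0.0003
gripper_force: 1.7
```

```bash
python3 - <<'E'
from h import *
track(); pegturn()
E
```

```text
t 7.17 finger r,ang 0.1292 -84.1 z 0.0783 yaw 95.9 F [-2.8 -2.4  0.5]
pegs [[(9, 27.0), (10, 28.5), (10, 27.5)], [(23, 30.5), (24, 30.0), (27, 29.5)]]
```

Emit:
{"api": "apply_moves", "payload": {
  "xyz": [
    [0,0.0075,0],
    [0,0.0075,0],
    [0,0.0075,0]
  ],
  "rot": [
    [0,0,-0.0165],
    [0,0,-0.0165],
    [0,0,-0.0165]
  ],
  "hand": [-1,-1,-1]
}}

```text
clock: 7.6
position: [0.5483, 0.0426, 0.0783]
ee_rot: [-0.0, 0.65, 0.76, -0.0]
contact_force: [-1.8, -2.4, 0.3]
width: -0.0002
gripper_force: 1.8
```

```bash
python3 - <<'E'
from h import *
track(); pegturn()
E
```

```text
t 7.6 finger r,ang 0.1292 -81.1 z 0.0783 yaw 98.9 F [-1.8 -2.4  0.3]
pegs [[(8, 29.0), (9, 28.5), (9, 29.5)], [(24, 32.5), (26, 33.5), (28, 33.0)]]
```

Emit:
{"api": "apply_moves", "payload": {
  "xyz": [
    [0,0.0075,0],
    [0,0.0075,0],
    [0,0.0075,0]
  ],
  "rot": [
    [0,0,-0.0165],
    [0,0,-0.0165],
    [0,0,-0.0165]
  ],
  "hand": [-1,-1,-1]
}}

```text
clock: 8.02
position: [0.555, 0.0437, 0.0783]
ee_rot: [0.0, 0.631, 0.776, 0.0]
contact_force: [-2.1, -2.1, -0.5]
width: -0.0001
gripper_force: 1.6
```

```bash
python3 - <<'E'
from h import *
track(); pegturn()
E
```

```text
t 8.03 finger r,ang 0.1293 -78.0 z 0.0783 yaw 101.8 F [-2.1 -2.1 -0.5]
pegs [[(8, 30.0), (9, 30.5), (9, 29.5)], [(25, 35.0), (28, 35.5), (32, 36.0)]]
```

Emit:
{"api": "apply_moves", "payload": {
  "xyz": [
    [0,0.0075,0],
    [0,0.0075,0],
    [0,0.0075,0]
  ],
  "rot": [
    [0,0,-0.0165],
    [0,0,-0.0165],
    [0,0,-0.0165]
  ],
  "hand": [-1,-1,-1]
}}

```text
clock: 8.45
position: [0.562, 0.0455, 0.0784]
ee_rot: [0.0, 0.61, 0.792, 0.001]
contact_force: [-1.5, -2.1, -0.2]
width: -0.0002
gripper_force: 0.9
```

```bash
python3 - <<'E'
from h import *
track(); pegturn()
E
```

```text
t 8.45 finger r,ang 0.1292 -74.8 z 0.0784 yaw 104.8 F [-1.5 -2.1 -0.2]
pegs [[(10, 31.5), (10, 31.0), (11, 30.5)], [(21, 39.5), (24, 38.5), (27, 39.0)]]
```

Emit:
{"api": "apply_moves", "payload": {
  "xyz": [
    [0,0.0075,0],
    [0,0.0075,0],
    [0,0.0075,0]
  ],
  "rot": [
    [0,0,-0.0165],
    [0,0,-0.0165],
    [0,0,-0.0165]
  ],
  "hand": [-1,-1,-1]
}}

```text
clock: 8.88
position: [0.5684, 0.0473, 0.0785]
ee_rot: [0.0, 0.589, 0.808, 0.0]
contact_force: [0.4, -0.6, -0.3]
width: -0.0002
gripper_force: 0.0
```

```bash
python3 - <<'E'
from h import *
track(); pegturn()
E
```

```text
t 8.88 finger r,ang 0.1293 -71.9 z 0.0785 yaw 107.8 F [ 0.4 -0.6 -0.3]
pegs [[(23, 44.0), (24, 43.5), (25, 43.0)], [(22, 41.5), (24, 42.5), (24, 42.0)]]
```

Force dropped to zero as the plate ran ahead to about 43.5°, so it probably clicked. I'll back off, lift clear and look.

Emit:
{"api": "apply_moves", "payload": {
  "xyz": [
    [0,-0.03,0],
    [0,-0.03,0],
    [0,0,-0.15],
    [0,0,-0.15],
    [0,0,-0.15]
  ],
  "rot": [
    [0,0,0],
    [0,0,0],
    [0,0,0],
    [0,0,0],
    [0,0,0]
  ],
  "hand": [-1,-1,-1,-1,-1]
}}

```text
clock: 9.55
position: [0.5496, 0.0414, 0.2146]
ee_rot: [-0.0, 0.59, 0.807, -0.0]
contact_force: [-0.3, -0.1, -0.2]
width: 0.0003
gripper_force: 0.0
```

```bash
python3 - <<'E'
from h import *
track(); pegturn(); plan([(.42,-.2,.215,67,6)])
E
```

```text
t 9.55 finger r,ang 0.1306 -80.6 z 0.2146 yaw 107.7 F [-0.3 -0.1 -0.2]
pegs [[(35, 65.0), (38, 64.0), (41, 64.5)], [(36, 63.5), (37, 64.5), (42, 64.0)]]
xyz [[-0.105, -0.11, 0.005], [-0.12, -0.1, 0.0], [-0.13, -0.085, 0.005], [-0.135, -0.065, 0.0], [-0.145, -0.05, 0.005], [-0.15, -0.035, 0.0]] 
rot [[0.0, 0.0, 0.115], [0.0, 0.0, 0.115], [0.005, 0.0, 0.11], [0.0, 0.0, 0.115], [0.005, 0.0, 0.11], [0.0, 0.0, 0.115]]
end [ 0.4198 -0.2006  0.2157] 66.9
```

```bash
python3 - <<'E'
from h import *
plan([(.42,-.2,.215,157,6)])
E
```

```text
xyz [[-0.105, -0.11, 0.005], [-0.09, -0.125, 0.0], [-0.07, -0.135, 0.005], [-0.05, -0.145, 0.0], [-0.025, -0.15, 0.005], [-0.005, -0.155, 0.0]] 
rot [[0.0, 0.0, -0.135], [0.0, 0.0, -0.135], [0.0, 0.0, -0.14], [0.0, 0.005, -0.135], [0.005, 0.0, -0.14], [0.0, 0.005, -0.135]]
end [ 0.4197 -0.1997  0.2154] 156.9
```

Emit:
{"api": "apply_moves", "payload": {
  "xyz": [
    [-0.105,-0.11,0],
    [-0.09,-0.125,0],
    [-0.07,-0.135,0],
    [-0.05,-0.145,0],
    [-0.025,-0.15,0],
    [-0.005,-0.155,0],
    [0,0,0]
  ],
  "rot": [
    [0,0,-0.135],
    [0,0,-0.135],
    [0,0,-0.14],
    [0,0,-0.135],
    [0,0,-0.14],
    [0,0,-0.135],
    [0,0,0]
  ],
  "hand": [0.4,0.4,0.4,0.4,0.4,0.4,0.4],
  "force": 30
}}

```text
clock: 10.48
position: [0.4151, -0.2014, 0.2131]
ee_rot: [-0.0, 0.203, 0.979, -0.0]
contact_force: [0.3, 0.6, 0.2]
width: 0.0599
gripper_force: 0.0
```

```bash
python3 - <<'E'
from h import *
track(); print(status.get_state()['width']); pegturn()
im=get_image('top'); c=im['pixels'][145:285,90:235,::-1]
s=get_image('side')['pixels'][225:335,125:270,::-1]
cv2.imwrite('pics/z3.png',np.hstack([cv2.resize(c,(500,483),interpolation=cv2.INTER_CUBIC),cv2.resize(s,(300,228)).repeat(1,0)[[*range(228)]+[227]*255]]))
E
```

```text
t 10.47 finger r,ang 0.3884 -106.9 z 0.2131 yaw 156.6 F [0.3 0.6 0.2]
0.059942330737555914
pegs [[(68, 44.0), (73, 43.5), (74, 43.0)], [(51, 75.0), (51, 42.5), (55, 42.0)]]
```

View pics/z3.png

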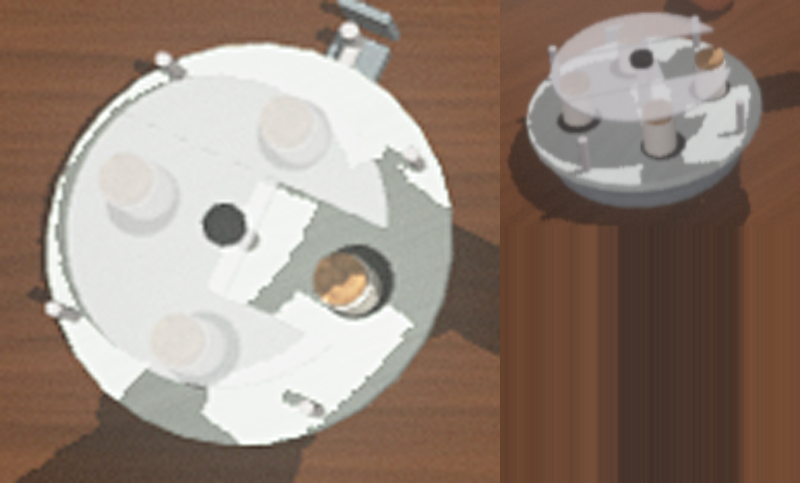

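Turn is about 43°. Jar a sits in the slot with its lid at crop (342,280), and the other jars are standing. I'll compare the click pin's height with the start pictures.

```bash
python3 - <<'E'
from h import *
out=[]
for n in('top','side'):
    im=get_image(n); a=cv2.imread(f'pics/{n}0.png'); b=im['pixels'][:,:,::-1]
    u,v=proj(im,[.6745,.1072,.07]); u2,v2=proj(im,[.6745,.1072,.0726]); print(n,u,v,'expected shift',u2-u,v2-v)
    r=14; u,v=int(u),int(v)
    for i in(a,b): out.append(cv2.resize(np.ascontiguousarray(i[v-r:v+r,u-r:u+r]),(380,290),interpolation=cv2.INTER_NEAREST))
cv2.imwrite('pics/z4.png',np.vstack([np.hstack(out[:2]),np.hstack(out[2:])]))
im=get_image('top')
g=lambda u,v,z: ray(im,u/500*145+90-.4,v/500*145+145-.4,z)[:2]
for p in [(342,280),(290,127),(125,182),(177,340)]:
    j=g(*p,.11); d=j-C; print('jar',j,np.hypot(*d),np.degrees(np.arctan2(d[1],d[0])))
# orange cork segmentation
hsv=cv2.cvtColor(im['pixels'],cv2.COLOR_RGB2HSV); m=((hsv[:,:,1]>70)&(hsv[:,:,2]>90)).astype(np.uint8); m[:215]=0;m[240:]=0;m[:,:178]=0;m[:,204:]=0
k=max(cv2.findContours(m,0,1)[0],key=cv2.contourArea); (u,v),rr=cv2.minEnclosingCircle(k); print(u,v,rr,ray(im,u,v,.11),'exp r',.0175*506/1.128)
E
```

```text
top 190.608684193629 153.5930109021465 expected shift -0.1981438235908115 -0.29507282256142275
side 185.05487364880113 234.71329678384066 expected shift -0.0797555452563472 -0.7858966211346115
jar [0.49558517 0.09567114] 0.08135279837010449 -113.63482983965199
jar [0.59719542 0.13507074] 0.07742372747594613 -26.983077957998706
jar [0.55821727 0.24237676] 0.07816981915391238 67.41827789358534
jar [0.45430636 0.20139987] 0.08021036059535797 157.10922735415312
188.0500030517578 225.6999969482422 7.3207855224609375 [0.49578262 0.09733073 0.11      ] exp r 7.85017730496454
```

View pics/z4.png

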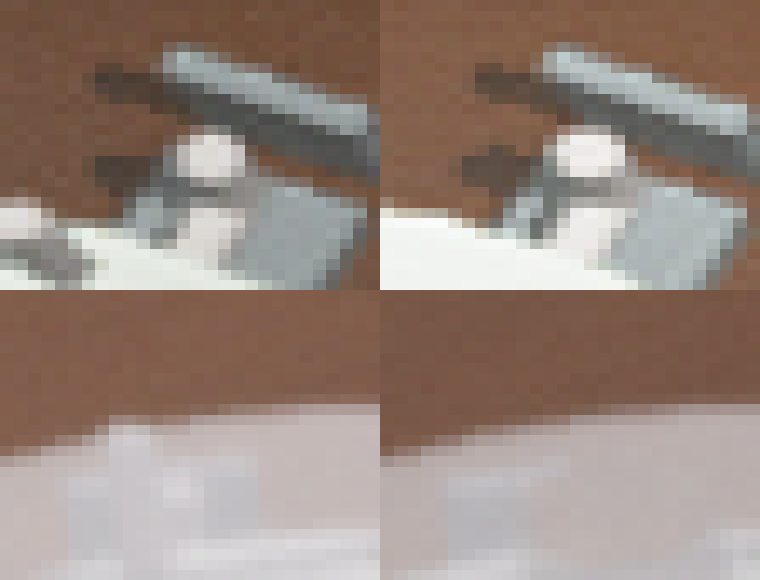

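The pin's shadow is about 1 px longer and its head has shifted slightly, consistent with the pin having popped up. Jar a is at about (0.4957, 0.0967), in mid-slot.

```bash
python3 - <<'E'
from h import *
s=plan([(.4957,.0967,.195,157,7)]); s=plan([(.4957,.0967,.064,157,5)],s)
E
```

```text
xyz [[0.02, 0.145, 0.01], [0.02, 0.145, 0.01], [0.02, 0.145, 0.01], [0.02, 0.145, 0.01], [0.02, 0.14, 0.005], [0.02, 0.145, 0.01], [0.025, 0.14, 0.005]] 
rot [[0.0, 0.0, 0.0], [0.0, 0.0, 0.0], [0.0, 0.0, 0.0], [0.0, 0.0, 0.0], [0.0, 0.0, 0.0], [0.0, 0.0, 0.0], [0.0, 0.0, 0.0]]
end [0.4954 0.0961 0.1953] 157.0
xyz [[0.0, 0.0, 0.09], [0.0, 0.0, 0.085], [0.0, 0.0, 0.09], [0.0, 0.0, 0.085], [0.0, 0.0, 0.09]] 
rot [[0.0, 0.0, 0.0], [0.0, 0.0, 0.0], [0.0, 0.0, 0.0], [0.0, 0.0, 0.0], [0.0, 0.0, 0.0]]
end [0.4954 0.0962 0.0633] 157.0
```

Emit:
{"api": "apply_moves", "payload": {
  "xyz": [
    [0.02,0.145,0.01],
    [0.02,0.145,0.01],
    [0.02,0.145,0.01],
    [0.02,0.145,0.01],
    [0.02,0.14,0.005],
    [0.02,0.145,0.01],
    [0.025,0.14,0.005],
    [0,0,0]
  ],
  "rot": [
    [0,0,0],
    [0,0,0],
    [0,0,0],
    [0,0,0],
    [0,0,0],
    [0,0,0],
    [0,0,0],
    [0,0,0]
  ],
  "hand": [0.4,0.4,0.4,0.4,0.4,0.4,0.4,0.4]
}}

```text
clock: 11.78
position: [0.4956, 0.0985, 0.195]
ee_rot: [-0.0, 0.198, 0.98, 0.001]
contact_force: [-0.3, 0.2, 0.6]
width: 0.0599
gripper_force: 0.0
```

```bash
python3 - <<'E'
from h import *
track(); s=plan([(.4957,.0967,.064,157,6)])
E
```

```text
t 11.78 finger r,ang 0.0788 -114.4 z 0.195 yaw 157.2 F [-0.3  0.2  0.6]
xyz [[0.0, 0.0, 0.075], [0.0, 0.0, 0.07], [0.0, 0.0, 0.075], [0.0, 0.0, 0.07], [0.0, -0.005, 0.075], [-0.005, 0.0, 0.07]] 
rot [[0.0, 0.0, 0.0], [0.0, 0.0, 0.0], [0.0, 0.0, 0.0], [0.0, 0.0, 0.0], [0.0, 0.0, 0.0], [0.0, 0.0, 0.005]]
end [0.4964 0.0967 0.0645] 156.9
```

Emit:
{"api": "apply_moves", "payload": {
  "xyz": [
    [0,0,0.075],
    [0,0,0.07],
    [0,0,0.075],
    [0,0,0.07],
    [0,-0.005,0.075],
    [0,0,0.07],
    [0,0,0]
  ],
  "rot": [
    [0,0,0],
    [0,0,0],
    [0,0,0],
    [0,0,0],
    [0,0,0],
    [0,0,0],
    [0,0,0]
  ],
  "hand": [0.4,0.4,0.4,0.4,0.4,0.4,0.4]
}}

```text
clock: 12.65
position: [0.4932, 0.0933, 0.0635]
ee_rot: [-0.002, 0.2, 0.98, -0.001]
contact_force: [-0.0, -0.1, 0.9]
width: 0.0597
gripper_force: 0.0
```

```bash
python3 - <<'E'
from h import *
track()
a=get_image('top')['pixels'][145:285,90:290,::-1]; b=get_image('side')['pixels'][190:330,120:320,::-1]
cv2.imwrite('pics/z5.png',np.hstack([cv2.resize(i,None,fx=2,fy=2,interpolation=cv2.INTER_CUBIC) for i in (a,b)]))
E
```

```text
t 12.65 finger r,ang 0.0845 -114.4 z 0.0635 yaw 156.9 F [-0.  -0.1  0.9]
```

View pics/z5.png

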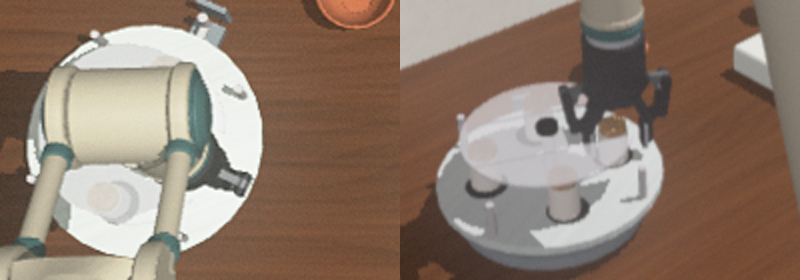

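The fingers straddle jar a at side crop (612,145). I'll nudge 3 mm inward and close.

Emit:
{"api": "apply_moves", "payload": {
  "xyz": [
    [0,0.01,0],
    [0,0,0],
    [0,0,0],
    [0,0,0],
    [0,0,0],
    [0,0,0],
    [0,0,0]
  ],
  "rot": [
    [0,0,0],
    [0,0,0],
    [0,0,0],
    [0,0,0],
    [0,0,0],
    [0,0,0],
    [0,0,0]
  ],
  "hand": [0.4,0.2,0.1,0,-0.1,-0.2,-0.3],
  "force": 30
}}

```text
clock: 13.62
position: [0.4967, 0.0968, 0.0653]
ee_rot: [0.001, 0.2, 0.98, 0.001]
contact_force: [-0.2, 3.5, 4.5]
width: 0.037
gripper_force: 29.8
```

Emit:
{"api": "apply_moves", "payload": {
  "xyz": [
    [0,0,-0.02],
    [0,0,-0.06],
    [0,0,-0.08],
    [0,0,-0.1],
    [0,0,-0.1],
    [0,0,-0.1],
    [0,0,-0.06],
    [0,0,0]
  ],
  "rot": [
    [0,0,0],
    [0,0,0],
    [0,0,0],
    [0,0,0],
    [0,0,0],
    [0,0,0],
    [0,0,0],
    [0,0,0]
  ],
  "hand": [-0.3,-0.3,-0.3,-0.3,-0.3,-0.3,-0.3,-0.3]
}}

```text
clock: 14.62
position: [0.4962, 0.0958, 0.2216]
ee_rot: [0.001, 0.2, 0.98, -0.0]
contact_force: [-0.1, 0.8, -1.5]
width: 0.0369
gripper_force: 30.3
```

```bash
python3 - <<'E'
from h import *
track(); s=plan([(.5190,-.296,.215,157,10)]); plan([(.5190,-.296,.1,157,6)],s)
E
```

```text
t 14.62 finger r,ang 0.081 -113.3 z 0.2216 yaw 156.9 F [-0.1  0.8 -1.5]
xyz [[-0.06, -0.115, 0.0], [-0.06, -0.115, 0.005], [-0.06, -0.12, 0.0], [-0.055, -0.115, 0.005], [-0.06, -0.12, 0.0], [-0.055, -0.115, 0.005], [-0.06, -0.12, 0.0], [-0.055, -0.115, 0.005]] 
rot [[0.0, 0.0, 0.0], [0.0, 0.0, 0.0], [0.0, 0.0, 0.0], [0.0, 0.0, 0.0], [0.0, 0.0, 0.0], [0.0, 0.0, 0.0], [0.0, 0.0, 0.0], [0.0, 0.0, 0.0]]
xyz [[-0.06, -0.12, 0.0], [-0.055, -0.115, 0.005]] 
rot [[0.0, 0.0, 0.0], [0.0, 0.0, 0.0]]
end [ 0.5185 -0.2953  0.2144] 156.9
xyz [[0.0, 0.0, 0.065], [0.0, 0.0, 0.065], [0.0, 0.0, 0.065], [0.0, 0.0, 0.06], [0.0, 0.0, 0.065], [0.0, 0.0, 0.06]] 
rot [[0.0, 0.0, 0.0], [0.0, 0.0, 0.0], [0.0, 0.0, 0.0], [0.0, 0.0, 0.0], [0.0, 0.0, 0.0], [0.0, 0.0, 0.0]]
end [ 0.5186 -0.2954  0.1004] 156.9
```

Emit:
{"api": "apply_moves", "payload": {
  "xyz": [
    [-0.03,-0.06,0],
    [-0.06,-0.115,0.005],
    [-0.06,-0.12,0],
    [-0.06,-0.12,0.005],
    [-0.06,-0.12,0],
    [-0.06,-0.12,0.005],
    [-0.06,-0.12,0],
    [-0.06,-0.12,0.005]
  ],
  "rot": [
    [0,0,0],
    [0,0,0],
    [0,0,0],
    [0,0,0],
    [0,0,0],
    [0,0,0],
    [0,0,0],
    [0,0,0]
  ],
  "hand": [-0.3,-0.3,-0.3,-0.3,-0.3,-0.3,-0.3,-0.3]
}}

```text
clock: 15.62
position: [0.5135, -0.2047, 0.2129]
ee_rot: [-0.002, 0.2, 0.98, 0.0]
contact_force: [-0.3, -0.3, -1.3]
width: 0.0375
gripper_force: 30.4
```

Emit:
{"api": "apply_moves", "payload": {
  "xyz": [
    [-0.06,-0.12,0],
    [-0.05,-0.11,0.005],
    [-0.02,-0.05,0],
    [0,0,0],
    [0,0,0]
  ],
  "rot": [
    [0,0,0],
    [0,0,0],
    [0,0,0],
    [0,0,0],
    [0,0,0]
  ],
  "hand": [-0.3,-0.3,-0.3,-0.3,-0.3]
}}

```text
clock: 16.25
position: [0.5174, -0.2947, 0.2128]
ee_rot: [-0.001, 0.2, 0.98, 0.001]
contact_force: [0.6, 0.6, -1.5]
width: 0.0372
gripper_force: 30.5
```

```bash
python3 - <<'E'
from h import *
track(); print(pose()[0]); s=plan([(.5190,-.296,.1,157,6)])
E
```

```text
t 16.25 finger r,ang 0.465 -91.3 z 0.2128 yaw 156.9 F [ 0.6  0.6 -1.5]
[ 0.51737055 -0.2946654   0.21283922]
xyz [[0.0, 0.0, 0.065], [0.0, 0.0, 0.06], [0.0, 0.0, 0.065], [0.0, 0.0, 0.06], [-0.005, 0.0, 0.065], [0.0, 0.0, 0.06]] 
rot [[0.0, 0.0, 0.0], [0.0, 0.0, 0.0], [0.0, 0.0, 0.0], [0.0, 0.0, 0.0], [0.0, 0.0, 0.0], [0.0, 0.0, 0.0]]
end [ 0.5186 -0.295   0.1003] 156.9
```

Emit:
{"api": "apply_moves", "payload": {
  "xyz": [
    [-0.005,0,0.06],
    [0,-0.005,0.08],
    [0,0,0.08],
    [0,0,0.08],
    [0,0,0.05],
    [0,0,0.025],
    [0,0,0],
    [0,0,0]
  ],
  "rot": [
    [0,0,0],
    [0,0,0],
    [0,0,0],
    [0,0,0],
    [0,0,0],
    [0,0,0],
    [0,0,0],
    [0,0,0]
  ],
  "hand": [-0.3,-0.3,-0.3,-0.3,-0.3,-0.3,-0.3,-0.3]
}}

```text
clock: 17.25
position: [0.5192, -0.2985, 0.1017]
ee_rot: [0.001, 0.2, 0.98, -0.0]
contact_force: [0.4, 0.8, -1.0]
width: 0.0371
gripper_force: 30.5
```

```bash
python3 - <<'E'
from h import *
track(); print(pose()[0])
a=get_image('top')['pixels'][150:290,290:430,::-1]; b=get_image('side')['pixels'][130:270,250:410,::-1]
cv2.imwrite('pics/z6.png',np.hstack([cv2.resize(i,None,fx=2.6,fy=2.6,interpolation=cv2.INTER_CUBIC) for i in (a,b)]))
E
```

```text
t 17.25 finger r,ang 0.4688 -91.1 z 0.1017 yaw 156.9 F [ 0.4  0.8 -1. ]
[ 0.51915325 -0.29846776  0.10166557]
```

View pics/z6.png

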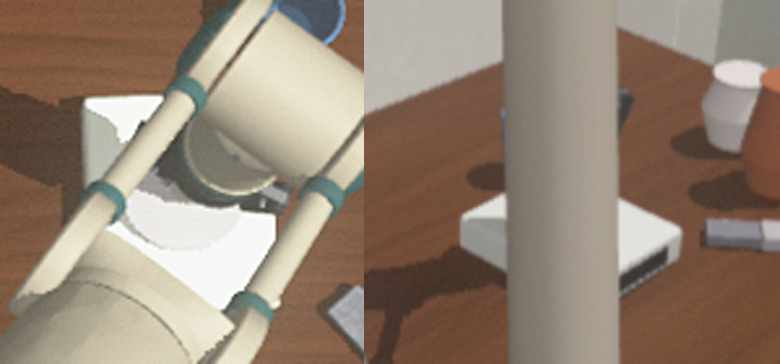

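The arm hides the jar in both views, so I'll descend slowly by height and force.

Emit:
{"api": "apply_moves", "payload": {
  "xyz": [
    [0,0.005,0.02],
    [0,0,0.02],
    [0,0,0.02],
    [0,0,0.005],
    [0,0,0]
  ],
  "rot": [
    [0,0,0],
    [0,0,0],
    [0,0,0],
    [0,0,0],
    [0,0,0]
  ],
  "hand": [-0.3,-0.3,-0.3,-0.3,-0.3]
}}

```text
clock: 17.98
position: [0.5191, -0.2967, 0.081]
ee_rot: [-0.0, 0.2, 0.98, 0.0]
contact_force: [0.1, -1.2, -1.5]
width: 0.0374
gripper_force: 30.5
```

Emit:
{"api": "apply_moves", "payload": {
  "xyz": [
    [0,0,0.005],
    [0,0,0.005],
    [0,0,0]
  ],
  "rot": [
    [0,0,0],
    [0,0,0],
    [0,0,0]
  ],
  "hand": [-0.3,-0.3,-0.3]
}}

```text
clock: 18.35
position: [0.5191, -0.2968, 0.0782]
ee_rot: [-0.0, 0.2, 0.98, 0.0]
contact_force: [0.0, 0.3, -1.3]
width: 0.0373
gripper_force: 30.5
```

Emit:
{"api": "apply_moves", "payload": {
  "xyz": [
    [0,0,0.005],
    [0,0,0.005],
    [0,0,0.002],
    [0,0,0],
    [0,0,0]
  ],
  "rot": [
    [0,0,0],
    [0,0,0],
    [0,0,0],
    [0,0,0],
    [0,0,0]
  ],
  "hand": [-0.3,-0.3,-0.3,-0.3,-0.3]
}}

```text
clock: 18.98
position: [0.5192, -0.2968, 0.0748]
ee_rot: [0.0, 0.2, 0.98, -0.0]
contact_force: [0.3, -0.5, -0.1]
width: 0.0373
gripper_force: 30.5
```

```bash
python3 - <<'E'
from h import *
track()
for i in range(3): get_image('top'); print(status.get_state()['contact_force'].round(2),pose()[0].round(4))
E
```

```text
t 18.98 finger r,ang 0.4671 -91.1 z 0.0748 yaw 156.9 F [ 0.3 -0.5 -0.1]
[-0.71  0.19  0.94] [ 0.5192 -0.2968  0.0748]
[0.13 0.16 0.27] [ 0.5192 -0.2968  0.0748]
[-0.53  0.05  0.32] [ 0.5192 -0.2968  0.0748]
```

Force is about 0, so the pan carries the jar. I'll open slowly.

Emit:
{"api": "apply_moves", "payload": {
  "xyz": [
    [0,0,0],
    [0,0,0],
    [0,0,0],
    [0,0,0],
    [0,0,0],
    [0,0,0],
    [0,0,0]
  ],
  "rot": [
    [0,0,0],
    [0,0,0],
    [0,0,0],
    [0,0,0],
    [0,0,0],
    [0,0,0],
    [0,0,0]
  ],
  "hand": [-0.1,0,0.1,0.2,0.3,0.4,0.4]
}}

```text
clock: 20.0
position: [0.5191, -0.2967, 0.0747]
ee_rot: [-0.0, 0.2, 0.98, 0.0]
contact_force: [-0.5, -0.5, 0.1]
width: 0.0596
gripper_force: 0.0
```

Emit:
{"api": "apply_moves", "payload": {
  "xyz": [
    [0,0,-0.04],
    [0,0,-0.08],
    [0,0,-0.1],
    [0,0,-0.15],
    [0,0,-0.15],
    [-0.1,0,0],
    [0,0,0]
  ],
  "rot": [
    [0,0,0],
    [0,0,0],
    [0,0,0],
    [0,0,0],
    [0,0,0],
    [0,0,0],
    [0,0,0]
  ],
  "hand": [0.4,0.4,0.4,0.4,0.4,0.4,0.4]
}}

```text
clock: 20.88
position: [0.5483, -0.3094, 0.2321]
ee_rot: [0.002, 0.2, 0.98, -0.001]
contact_force: [-0.3, 0.3, -0.4]
width: 0.0596
gripper_force: 0.0
```

```bash
python3 - <<'E'
from h import *
track(); plan([(.42,-.02,.23,157,6)])
E
```

```text
t 20.88 finger r,ang 0.48 -87.6 z 0.2321 yaw 156.9 F [-0.3  0.3 -0.4]
xyz [[0.13, 0.12, 0.0], [0.13, 0.12, 0.0], [0.13, 0.12, 0.0], [0.125, 0.12, 0.0], [0.13, 0.12, 0.0], [0.125, 0.12, 0.005]] 
rot [[0.0, 0.0, 0.0], [0.0, 0.0, 0.0], [0.0, 0.0, 0.0], [0.0, 0.0, 0.0], [0.0, 0.0, 0.0], [0.0, 0.005, 0.0]]
end [ 0.4205 -0.0201  0.2297] 156.9
```

Emit:
{"api": "apply_moves", "payload": {
  "xyz": [
    [0.13,0.12,0],
    [0.13,0.12,0],
    [0.13,0.12,0],
    [0.125,0.12,0],
    [0.13,0.12,0],
    [0.125,0.12,0],
    [0,0,0]
  ],
  "rot": [
    [0,0,0],
    [0,0,0],
    [0,0,0],
    [0,0,0],
    [0,0,0],
    [0,0,0],
    [0,0,0]
  ],
  "hand": [0.4,0.4,0.4,0.4,0.4,0.4,0.4]
}}

```text
clock: 21.75
position: [0.4159, -0.0164, 0.2308]
ee_rot: [-0.001, 0.198, 0.98, 0.0]
contact_force: [0.2, -0.5, 0.1]
width: 0.0596
gripper_force: 0.0
```

```bash
python3 - <<'E'
from h import *
track(); pegturn()
im=get_image('top'); a=im['pixels'][120:290,90:440,::-1]; b=get_image('side')['pixels'][150:330,120:400,::-1]
a=cv2.resize(a,(700,340),interpolation=cv2.INTER_CUBIC); b=cv2.resize(b,(400,257)); b=np.pad(b,((0,0),(0,300),(0,0)))
cv2.imwrite('pics/z7.png',np.vstack([a,b]))
u,v=proj(im,[.519,-.296,.119]); print('lid expected at crop',(u-90)*2,(v-120)*2)
E
```

```text
t 21.75 finger r,ang 0.2178 -121.0 z 0.2308 yaw 157.1 F [ 0.2 -0.5  0.1]
pegs [[(67, 44.0), (73, 43.5), (73, 43.0)], [(53, 77.0), (57, 76.5), (61, 76.0)]]
lid expected at crop 546.8374631690074 196.02328352774776
```

View pics/z7.png

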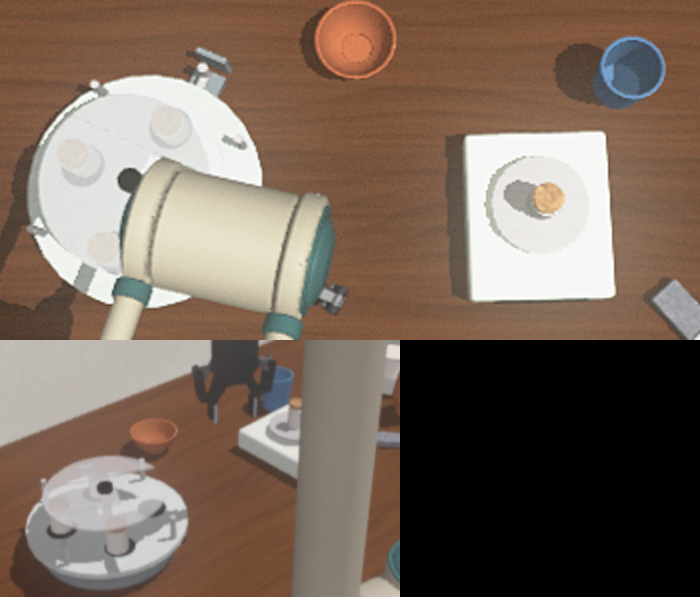

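Jar a stands upright mid-pan, with its lid at (547,197) against an expected (547,196). The carousel is still at 43.5° with three jars standing, and nothing else has moved.

```bash
python3 -c "
from rig import job; print(job.sign_off())"
```

```text
the job is handed in; nothing more can be done
None
```

I turned the carousel about 43.5° counter-clockwise to its click, set jar a upright on the middle of the balance pan, and handed the job in at about 22 s. The click is inferred from the push force dropping to zero and the pin's longer shadow; the pin's lift was not measured directly.

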